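# Reload the label printer's tray on the packing table

### The arm

A 6-joint arm with a two-finger parallel gripper is mounted at the origin on the work surface. World frame = base frame: x ahead of the robot, y to its left, z up, the work surface at z = 0. Lengths are in m, angles in rad, forces in N, time in s.
With the tool pointing down it reaches from about 0.25 to 0.725 m from the base axis. Payload 4 kg.
Tool frame: the origin (TCP) lies midway between the tips of the shut fingers; the grasp point (between the pads) lies 19 mm behind it; z points along the fingers, y is the line along which they close (so a half turn about z gives the same grasp; the last joint's range is limited). The gripper opens to 85 mm and grips with 20 to 120 N. Pads are 22 mm wide; open, the fingers measure 114 mm over their backs; the gripper's body (76 mm by 85 mm) begins 54 mm behind the grasp point. The pads swing forward as they close: fully open they stand 13 mm farther back than shut.
Start: joints at [-1.114, 0.241, 0.005, 1.335, 0, 1.571], TCP at [0.221, -0.449, 0.231] pointing down, gripper open.
Joint ranges: [-2.72, 2.72], [-1.05, 1.87], [-1.09, 1.28], [-1.99, 2.15], [-1.42, 1.44], [-3.14, 3.14]. Speed limits (rad/s): [2.79, 2.79, 3.14, 3.14, 3.14, 3.14].

### API

Orientations are given as a unit quaternion [x, y, z, w].
In Python, from workcell import monitor, vision, job gives the robot as it stands.
- The arm moves only by the tool move_arm, never from a script. Its argument "moves" is a list that holds one entry, the list of rows, each a list of 5 numbers: the shift along the world's x, y, z in m, then the turn about the world's z in degrees, then the opening in per cent of the stroke, from 0 (shut) to 100 (fully open). In form: [[[x, y, z, turn, gripper], ...]]. A call has 1 to 5 rows; each row is the pose to reach, as a shift and turn from the pose commanded when the call began; what a row does not reach only later rows make up. A row lasts 1/8 s, in which the tool goes at most 62.5 mm and 10.7 degrees, less where a joint would pass 70% of its speed; a pose out of reach is approached as far as the arm can. A call with a gripper value outside its range is refused whole. The fingers move at their own pace and stop on an object; the grip force is fixed at half the most. Time passes only in rows, so rows that repeat a pose let the fingers close. It gives the time, the measured TCP pose, the force, the opening and the grip force at its end, in the units of the state.
- monitor.get_obs(): the state, without advancing time (a new reading comes with each control period).
- vision.camera(name): name is "scene" or "top"; returns a dict with "color" (400x640x3 uint8, red, green, blue), "camera_matrix" (3x3 intrinsics, pixels), "k1" (the pictures are not rectified: a ray, as slopes to the right and down, at radius r is drawn at 1 + k1 r^2 times it, then the intrinsics apply), "eye" and "attitude" of the camera in the world. Camera axes: x right, y up, looking along -z (the intrinsics and any distortion apply to the point x, -y, -z); pixel columns grow to the right and rows downward; lengths in m; the calibration is good to about 2 mm. A picture is of the moment at which its call begins. There is no depth.
- job.job_done(): hands the job in; it is judged then, once.
The state is a dict: "clock": time; "joint_pos": joint angles; "joint_vel": joint speeds; "tau": joint torques, N m; "eef_pos": TCP position; "tool_rot": TCP orientation; "ft_force": force on the tool from outside, world axes, zero at the start; "ft_torque": the same for the moment, N m; "grip_width": finger opening in m; "grasp_force": force on a finger pad.
Only numpy, scipy, OpenCV 4.12 (cv2) and the standard library are available. Lean on these libraries where they do the work, as an engineer would, in place of code of your own. Each camera call takes 0.05 s, during which the arm holds its last target. There are 200 camera calls.

### The job

Take the filled blue label tray (the yellow lip is its handle), keep it level, and slide it fully home into the bay in the front of the white label printer, feeling for the bay's hidden left guide wall to line it up and never forcing it (stay gentle, well under 30 N). Once the tray is home, press the green feed button on the printer right down, then leave everything released. Do not disturb the other things on the table.

Things in the scene. Friction and masses are not known exactly. Their poses are not given: they have to be found in the camera images.
- printer: White label printer, fixed, at either side of the table. Origin on the table at the middle of its front face; x points into the bay (away from the robot), y to the left, z up. Low front part 188 mm wide, 72 mm high, 125 mm deep; behind it (x 125 to 240 mm) a 135 mm high housing.
- bay_mouth (a point): Middle of the bay mouth's sill in the printer's front face. The mouth is 156 mm wide (78 mm to each side) and 48 mm high above the bay floor, which is 8 mm above the table. Printer's axes.
- bay_inside (a point): Point on the bay floor 30 mm in. Hidden here: a stiff guide carriage, two walls along x, 103 mm apart. Its middle is at an unknown, unmeasured y from -20 to +20 mm (printer frame). Left (+y) wall: x 6 to 90 mm; right wall: x 40 to 90 mm, no lead-in. Enter with the tray's middle near y = -23 mm, stop the nose at x 20 to 32 mm, move left to touch the left wall, slide in along it.
- bay_stop (a point): Middle of the foot of the rigid back stop, 90 mm behind the front face.
- tray: Loose blue open tray with a fixed stack of white labels, about 0.25 kg. Box 90 mm long (x), 100 wide (y), 30 high; origin at the middle of the box's underside; x points to the nose, which goes in first. A 6 mm thick, 50 mm wide tongue reaches from the box's front (-x) to an upright yellow lip, 45 mm clear of the box. Fully home, the box's front is flush with the printer's face, the lip outside.
- tray_nose (a point): Middle of the lower nose edge of the tray (45 mm ahead of the tray's origin, at its underside). Fully home it is at x = 90 mm in the printer's frame.
- tray_lip (a point): Grip point in the yellow lip, 95 mm behind the tray's origin, 30 mm above its underside. The lip is 10 mm thick (along the tray's x), 50 mm wide, its top 48 mm above the tray's underside. Pinch it from above across its thickness (fingers closing along the tray's x).
- feed_button (a joint): Travel of the green feed button in m: 0 up, 0.006 fully down; springs back, about 5 N fully down.
- feed_button_top (a point): Middle of the top of the green feed button (26 mm diameter, pressed straight down) on top of the printer's low front part, 50 mm behind the front face and 55 mm left of the middle.
- scale: Black and steel parcel scale, fixed, on the side opposite to the printer: 180 mm wide, 210 mm deep, 42 mm high; origin on the table at about the middle of its front. Bystander.
- tape_roll: Loose yellow roll of tape lying flat, 100 mm across, 48 mm high, origin under its centre. Bystander.
- pen_cup: Loose black cup, 76 mm across, 95 mm high, origin under its centre. Bystander.
- guard_box: Loose brown carton 100 x 140 x 60 mm, origin under its centre. Bystander.
- red_box: Loose red box 80 x 110 x 40 mm, origin under its centre. Bystander.
- spray: Loose blue bottle with white cap, 60 mm across, 160 mm high, origin under its centre. Bystander.
Things that resemble listed ones, but are neither listed nor needed, are in the scene too. Leave any pink or turquoise look-alike of the tray alone.

How it is judged:
On the way, in this order (a step that is already met when the one before it is completed fails the run):
1. the tray's nose is inside the bay (x of tray_nose in the frame of printer between 0.012 and 0.08 m and y of tray_nose in the frame of printer between -0.035 and 0.035 m and z of tray_nose in the frame of printer below 0.04 m), for 0.1 s.
2. the tray is fully home against the stop (x of tray_nose in the frame of printer above 0.086 m and angle between the x axis of tray and the x axis of printer, either way round below 0.06 rad and z of tray_nose in the frame of printer between 0.004 and 0.014 m), for 0.2 s.
3. the feed button is pressed down with the tray home (value of joint feed_button above 0.0042 m and x of tray_nose in the frame of printer above 0.086 m), for 0.05 s.
At the end, for the whole second after the job is handed in: The tray lies on the bay floor, within 4 mm of the back stop and within 0.06 rad of square, at rest and released; the feed button has been pressed (past 4.2 mm) after that and is up again (all of step 2 and linear speed of tray below 0.01 m/s and contact force between the fingers and tray below 0.1 N and value of joint feed_button below 0.002 m); the robot touches nothing.
It fails at once if the tray is forced against the printer or its guides with more than 30 N (contact force between tray and printer above 30 N).
It fails at once if the tray is tipped more than 0.5 rad (angle between tray's own z axis and vertical above 0.5 rad).
It fails at once if the feed button is pressed down before the tray is home (value of joint feed_button above 0.0042 m and not (x of tray_nose in the frame of printer above 0.086 m)).
It fails at once if a bystander is moved more than 30 mm (distance of any of tape_roll, pen_cup, guard_box, red_box, spray from where it was at the start of the episode above 0.03 m).
It also fails if it takes over 61 s, if anything falls off the work surface, if the arm or the gripper's body presses on something with over 40 N, if the wrist force passes 120 N, or if a joint passes its speed limit or range.

## Working session

There is one attempt and no reset: what is moved stays moved. The work goes in short steps, Python scripts to look and compute and a tool call to move; the robot and the scene stay as the last step left them, time stands still between calls to the robot, and variables do not carry over. Pictures are saved under pics/ and viewed, at most 10 in all, crops included, and the job is handed in when it is done.

Besides the shell and the picture viewer there is one more tool, called in YAML: its name, and indented under it one key for each argument. move_arm: Moves the arm, as the interface text tells. Its arguments: {"type":"object","properties":{"moves":{"type":"array","items":{"type":"array","items":{"type":"array","items":{"type":"number"}}}}},"required":["moves"]}

```bash
mkdir -p pics
cat > h.py <<'E'
import numpy as np, cv2
from scipy.spatial.transform import Rotation as R
from workcell import monitor, vision, job
def shot(n,f):
    c=vision.camera(n); cv2.imwrite(f,c["color"][:,:,::-1]); return c
def rot(c):
    a=np.array(c["attitude"],float)
    return R.from_quat(a).as_matrix() if a.size==4 else a.reshape(3,3)
def pt(c,u,v,z):
    K=np.array(c["camera_matrix"]); x=(u-K[0,2])/K[0,0]; y=(v-K[1,2])/K[1,1]
    X,Y=x,y
    for _ in range(20):
        s=1+c["k1"]*(X*X+Y*Y); X,Y=x/s,y/s
    d=rot(c)@np.array([X,-Y,-1]); e=np.array(c["eye"])
    return e+d*(z-e[2])/d[2]
def px(c,p):
    q=rot(c).T@(np.array(p)-np.array(c["eye"])); X,Y=q[0]/-q[2],-q[1]/-q[2]
    s=1+c["k1"]*(X*X+Y*Y); K=np.array(c["camera_matrix"]); return K[0,0]*X*s+K[0,2],K[1,1]*Y*s+K[1,2]
E
python3 - <<'E'
from h import *
import pickle
for n in("top","scene"):
    c=shot(n,f"pics/{n}0.png"); pickle.dump(c,open(n+".pkl","wb")); print(n,c["eye"],c["attitude"],c["k1"],c["camera_matrix"])
print(monitor.get_obs())
E
```

```text
top [0.17556378 0.02433838 1.64536517] [ 0.06276486 -0.07291034 -0.69797223  0.7096333 ] 0.009539662356771316 [[506.67601977   0.         323.523446  ]
 [  0.         506.67601977 200.13347529]
 [  0.           0.           1.        ]]
scene [ 1.3842761  -0.42547028  1.36395526] [0.28252389 0.17405699 0.50253732 0.79833618] -0.038316051044136136 [[505.61413162   0.         331.84802871]
 [  0.         505.61413162 199.1265261 ]
 [  0.           0.           1.        ]]
{'clock': 0.1, 'joint_pos': array([-1.11401517e+00,  2.41363549e-01,  3.86718668e-03,  1.33517251e+00,
       -1.20952927e-05,  1.57079124e+00]), 'joint_vel': array([-2.44590816e-03, -3.47578046e-03,  4.58915924e-03, -9.67027162e-04,
        4.19544167e-05,  8.24443010e-04]), 'tau': array([-5.90496074e-04, -3.73138118e+01,  2.53009772e+01,  1.08145463e-02,
       -4.33527339e-05,  4.52617826e-06]), 'eef_pos': array([ 0.22028453, -0.44824568,  0.23049216]), 'tool_rot': array([ 9.74031041e-01,  2.26412577e-01, -2.17870120e-04, -9.10591600e-04]), 'ft_force': array([-0.16249996, -0.13622937, -0.52448354]), 'ft_torque': array([ 0.00148977,  0.01036287, -0.06291834]), 'grasp_force': 0.0, 'grip_width': 0.0855896487849474}
```

View pics/top0.png

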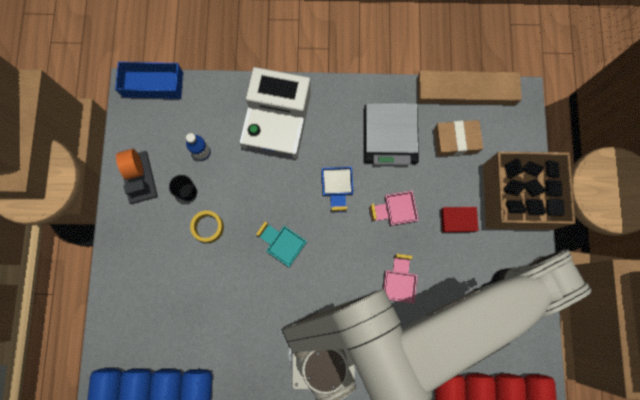

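View pics/scene0.png

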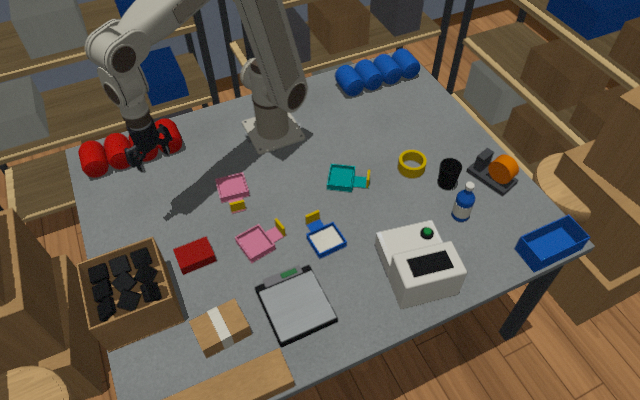

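Candidates in the top picture: the blue tray with white labels at (337,182), teal tray (288,246), pink trays (401,208) and (400,285), and the blue bin (150,79). I choose (337,182), which is blue with a white stack and a yellow lip. The printer is at (275,110) with its green button at (254,130).

Run:
```python
from h import *
a=cv2.imread("pics/top0.png")
def crop(x0,y0,w,h,s):
    b=cv2.resize(a[y0:y0+h,x0:x0+w],None,fx=s,fy=s,interpolation=cv2.INTER_CUBIC)
    for x in range(x0-x0%10+10,x0+w,10):
        cv2.line(b,((x-x0)*s,0),((x-x0)*s,6),(0,0,255),1); cv2.putText(b,str(x),((x-x0)*s-12,18),0,.4,(0,0,255),1)
    for y in range(y0-y0%10+10,y0+h,10):
        cv2.line(b,(0,(y-y0)*s),(6,(y-y0)*s),(0,0,255),1); cv2.putText(b,str(y),(8,(y-y0)*s+4),0,.4,(0,0,255),1)
    return b
A=crop(310,158,60,60,6);B=crop(232,64,84,100,5)
A=cv2.copyMakeBorder(A,0,B.shape[0]-A.shape[0],0,0,cv2.BORDER_CONSTANT)
cv2.imwrite("pics/crop.png",np.hstack([A,B]))
```

```text
(no output)
```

View pics/crop.png

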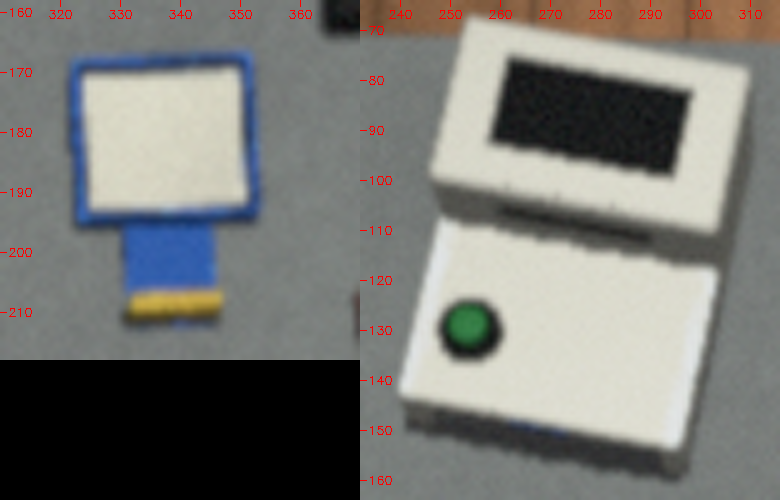

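The crop confirms the tray: box corners are about (322,168), (352.5,167), (353,194) and (323,195), and the lip is at (339,208). The printer's front top edge runs (239.5,143.5) to (296,153.5), and the button is at (253.5,129).

Run:
```python
from h import *
import pickle
from scipy.optimize import least_squares
c=pickle.load(open("top.pkl","rb"))
def fit(L,P,g):
    P=np.array(P)-.4
    def f(q):
        r=R.from_euler('z',q[2]).as_matrix()
        return np.ravel([np.array(px(c,r@np.array(l)+[q[0],q[1],0]))-p for l,p in zip(L,P)])
    s=least_squares(f,g); return s.x,np.round(s.fun,1)
T,e=fit([(.045,.05,.03),(.045,-.05,.03),(-.045,-.05,.03),(-.045,.05,.03),(-.095,.025,.048),(-.095,-.025,.048)],
 [(321.8,168),(352.3,167),(352.8,194),(322.8,195),(331.7,208),(347,207)],[.3,0,0]); print("tray",T,np.degrees(T[2]),e)
P,e=fit([(0,.094,.072),(0,-.094,.072),(.125,-.094,.072),(.125,.094,.072),(.05,.055,.08)],
 [(239.5,143.5),(296,153.5),(303.5,118),(248,108),(253.8,129.3)],[.4,.2,0]); print("printer",P,np.degrees(P[2]),e)
def w(q,x,y): return q[:2]+np.array([[np.cos(q[2]),-np.sin(q[2])],[np.sin(q[2]),np.cos(q[2])]])@[x,y]
print("lip",w(T,-.095,0),"button",w(P,.05,.055),w(P,-.095,-.023))
for x,y in((-.1,-.023),(-.02,-.023),(.025,-.023),(.09,0)): print(x,y,"lip at",w(P,x-.14,y))
o=monitor.get_obs(); print(o["eef_pos"],R.from_quat(o["tool_rot"]).as_matrix().round(3))
```

```text
tray [ 0.55740792 -0.04014615  0.05601074] 3.209179072349222 [-0.1 -0.2 -0.2 -0.3  0.7 -0.5  0.  -0.4 -0.4  0.5 -0.1  0.9]
printer [ 0.64903773  0.18757316 -0.17159817] -9.831850727122971 [-0.4 -0.2  0.4  0.5  0.4 -0.3 -0.6 -0.8  0.2  0.8]
lip [ 0.46255689 -0.04546439] button [0.70769504 0.23322752] [0.55150557 0.1811329 ]
-0.1 -0.023 lip at [0.40863516 0.2058927 ]
-0.02 -0.023 lip at [0.48746021 0.19223212]
0.025 -0.023 lip at [0.53179931 0.18454805]
0.09 0 lip at [0.59977208 0.19611103]
[ 0.22028453 -0.44824568  0.23049216] [[ 0.897  0.441 -0.001]
 [ 0.441 -0.897  0.002]
 [-0.    -0.002 -1.   ]]
```

move_arm:
  moves:
    - [[0.027,0.045,0,8,50],[0.054,0.09,0,16,50],[0.081,0.135,0,24,50],[0.108,0.18,0,32,50],[0.135,0.225,0,40,50]]

```text
clock: 0.72
eef_pos: [0.3559, -0.2221, 0.231]
tool_rot: [0.837, 0.548, -0.0, -0.0]
ft_force: [1.1, 0.6, -0.0]
grip_width: 0.0427
grasp_force: 0.0
```

move_arm:
  moves:
    - [[0.027,0.045,-0.02,7,50],[0.054,0.09,-0.05,14,50],[0.081,0.135,-0.08,21,50],[0.107,0.178,-0.11,27,50],[0.107,0.178,-0.11,27,50]]

```text
clock: 1.35
eef_pos: [0.4616, -0.0428, 0.1185]
tool_rot: [0.685, 0.728, -0.002, -0.002]
ft_force: [-0.3, 0.4, 0.3]
grip_width: 0.0427
grasp_force: 0.0
```

Run:
```python
from h import *
c=shot("scene","pics/s1.png"); a=cv2.imread("pics/s1.png")[170:290,230:390]
cv2.imwrite("pics/s1c.png",cv2.resize(a,None,fx=4,fy=4,interpolation=cv2.INTER_CUBIC))
o=monitor.get_obs(); r=R.from_quat(o["tool_rot"]).as_matrix(); print(o["clock"],o["eef_pos"],np.degrees(np.arctan2(r[1,1],r[0,1])),o["grip_width"],o["joint_pos"])
```

```text
1.4 [ 0.4615947  -0.04430195  0.1196999 ] 3.3500200240953153 0.04303376002643187 [-9.54707324e-02  2.56068108e-01 -2.80837199e-01  1.03795728e+00
 -3.24001753e-04  1.41685799e+00]
```

View pics/s1c.png

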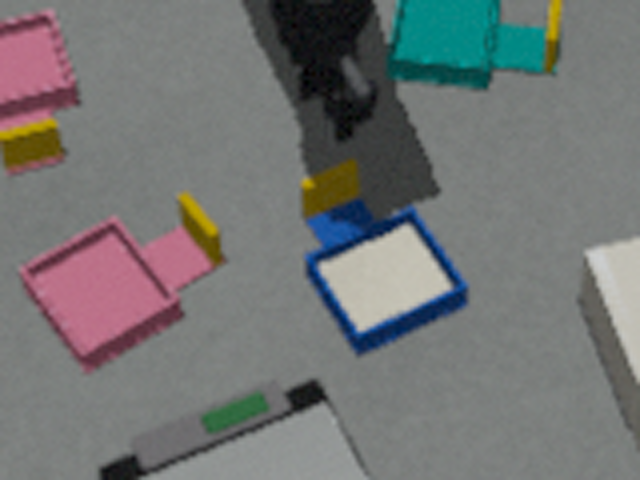

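The fingers, at crop (345,130), stand over the yellow lip at (330,190), so I'll descend and grip.

move_arm:
  moves:
    - [[0,-0.001,-0.03,0,50],[0,-0.001,-0.06,0,50],[0,-0.001,-0.085,0,50],[0,-0.001,-0.106,0,50],[0,-0.001,-0.106,0,50]]

```text
clock: 2.02
eef_pos: [0.461, -0.0478, 0.0147]
tool_rot: [0.688, 0.726, -0.001, -0.001]
ft_force: [0.3, -0.4, -0.1]
grip_width: 0.0427
grasp_force: 0.0
```

move_arm:
  moves:
    - [[0,0,0,0,10],[0,0,0,0,5],[0,0,0,0,0],[0,0,0,0,0],[0,0,0,0,0]]

```text
clock: 2.65
eef_pos: [0.4636, -0.0472, 0.0167]
tool_rot: [0.687, 0.726, 0.0, 0.001]
ft_force: [-2.0, -1.0, 6.7]
grip_width: 0.0089
grasp_force: 60.2
```

move_arm:
  moves:
    - [[0,0,0.015,0,0],[0,0,0.035,0,0],[0,0,0.06,0,0],[0,0,0.08,0,0],[0,0,0.08,0,0]]

```text
clock: 3.28
eef_pos: [0.4636, -0.0468, 0.0966]
tool_rot: [0.687, 0.726, 0.001, 0.001]
ft_force: [0.2, -0.3, -3.1]
grip_width: 0.0087
grasp_force: 59.0
```

move_arm:
  moves:
    - [[-0.011,0.04,0,-2,0],[-0.022,0.08,0,-5,0],[-0.033,0.12,0,-8,0],[-0.044,0.16,0,-11,0],[-0.055,0.2,0,-13,0]]

```text
clock: 3.9
eef_pos: [0.406, 0.1542, 0.094]
tool_rot: [0.765, 0.643, -0.001, -0.001]
ft_force: [-0.7, -0.3, -2.9]
grip_width: 0.009
grasp_force: 58.9
```

move_arm:
  moves:
    - [[0,0.025,-0.005,0,0],[0,0.052,-0.02,0,0],[0,0.052,-0.03,0,0],[0,0.052,-0.04,0,0],[0,0.052,-0.04,0,0]]

```text
clock: 4.53
eef_pos: [0.4105, 0.2098, 0.0608]
tool_rot: [0.765, 0.644, 0.006, -0.002]
ft_force: [-8.7, 7.0, 34.7]
grip_width: 0.0091
grasp_force: 71.5
```

```bash
cat > look.py <<'E'
from h import *
import sys
n=sys.argv[1]
out=[]
for cam,(x0,y0,w,h,s) in (("top",(220,90,130,130,3)),("scene",(330,170,150,145,2.7))):
    shot(cam,f"pics/{n}_{cam}.png"); a=cv2.imread(f"pics/{n}_{cam}.png")
    b=cv2.resize(a[y0:y0+h,x0:x0+w],None,fx=s,fy=s,interpolation=cv2.INTER_CUBIC)
    for x in range(x0,x0+w,10): cv2.line(b,(int((x-x0)*s),0),(int((x-x0)*s),4 if x%50 else 12),(0,0,255),1)
    for y in range(y0,y0+h,10): cv2.line(b,(0,int((y-y0)*s)),(4 if y%50 else 12,int((y-y0)*s)),(0,0,255),1)
    out.append(b[:390,:400])
m=max(b.shape[0] for b in out)
out=[cv2.copyMakeBorder(b,0,m-b.shape[0],0,0,cv2.BORDER_CONSTANT) for b in out]
cv2.imwrite(f"pics/{n}.png",np.hstack(out))
o=monitor.get_obs(); r=R.from_quat(o["tool_rot"]).as_matrix(); print(o["clock"],o["eef_pos"],np.degrees(np.arctan2(r[1,1],r[0,1])),o["grip_width"],o["ft_force"],o["ft_torque"])
E
python3 look.py m1
```

```text
4.625 [0.41021651 0.2097805  0.06074644] -9.764241158454075 0.009271046852638565 [-9.2993838   7.17256266 35.32268909] [ 1.35613331  2.39806329 -0.10142142]
```

View pics/m1.png

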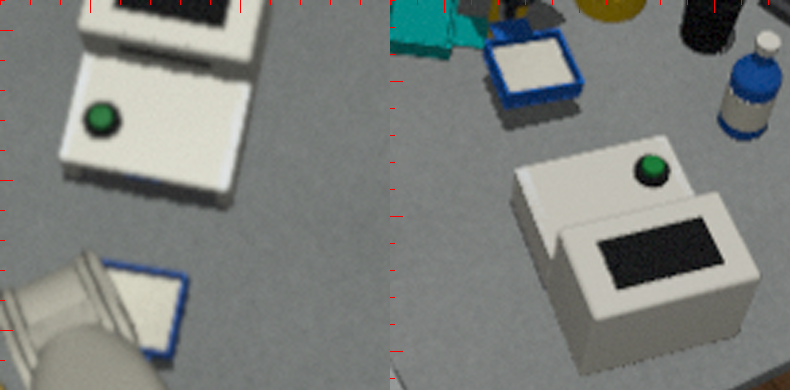

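The gripped lip is pressing on the teal tray's lip, below and left of the hand. I'll lift straight off and then go forward.

move_arm:
  moves:
    - [[0,0,0.02,0,0],[0,0,0.04,0,0],[0,0,0.04,0,0]]

```text
clock: 5.0
eef_pos: [0.4082, 0.205, 0.0958]
tool_rot: [0.765, 0.644, 0.001, 0.0]
ft_force: [0.9, -0.1, -3.1]
grip_width: 0.009
grasp_force: 65.7
```

```bash
python3 - <<'E'
from h import *
import pickle
c=pickle.load(open("top.pkl","rb")); print("teal lip",pt(c,263,229,.048), pt(c,258,231,.03),pt(c,268,224,.03))
E
python3 look.py m2
```

```text
teal lip [0.38987208 0.19414149 0.048     ] [0.3855635 0.21179   0.03     ] [0.40873687 0.18063983 0.03      ]
5.1 [0.40686053 0.20448272 0.09425514] -9.86619200243241 0.009355100893362795 [ 0.06446227 -0.25580021 -2.34496171] [0.02750449 0.19525188 0.07171199]
```

View pics/m2.png

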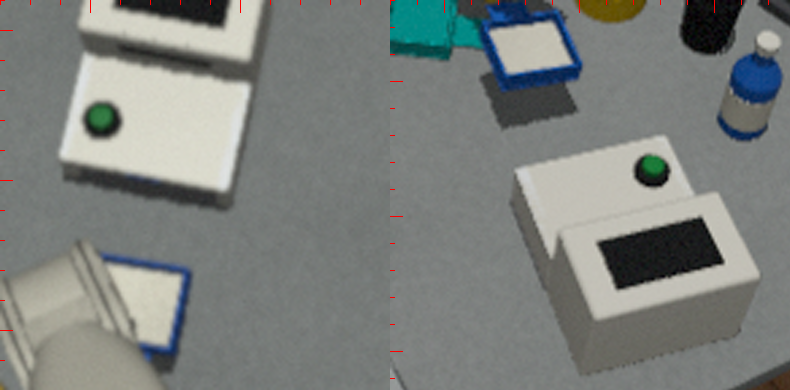

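The teal tray is clear and the blue tray is still held. Its right edge in the top view runs from (283,180) to (278.3,207.3).

Run:
```python
from h import *
import pickle
c=pickle.load(open("top.pkl","rb"));s=pickle.load(open("scene.pkl","rb"))
a=np.radians(-9.87);r=R.from_euler('z',a).as_matrix()
for l in((.14,-.05,.109),(.05,-.05,.109)):
    print("expect",np.round(px(c,r@np.array(l)+[.407,.2045,0]),1))
for l in((.14,-.05,.109),(.05,-.05,.109),(.14,.05,.109),(.14,.05,.079),(.14,-.05,.079)):
    u=np.array(px(s,r@np.array(l)+[.407,.2045,0])); print("scene crop",np.round((u-[330,170])*2.7+[390,0]))
```

```text
expect [283.1 179.9]
expect [277.2 207.9]
scene crop [502.  80.]
scene crop [478.  25.]
scene crop [581.  63.]
scene crop [578.  79.]
scene crop [500.  96.]
```

move_arm:
  moves:
    - [[0.04,-0.006,0,0,0],[0.077,-0.012,0,0,0],[0.077,-0.012,-0.03,0,0],[0.077,-0.012,-0.06,0,0],[0.077,-0.012,-0.066,0,0]]

```text
clock: 5.72
eef_pos: [0.4813, 0.1916, 0.0256]
tool_rot: [0.765, 0.644, -0.004, -0.001]
ft_force: [-0.1, -1.1, -2.3]
grip_width: 0.0093
grasp_force: 65.6
```

```bash
python3 look.py m3
```

```text
5.825 [0.48323873 0.19262921 0.0278294 ] -9.832171627236674 0.00913063722400578 [ 0.47833909  0.04399505 -1.40118779] [ 0.0621127   0.16712884 -0.0152078 ]
```

View pics/m3.png

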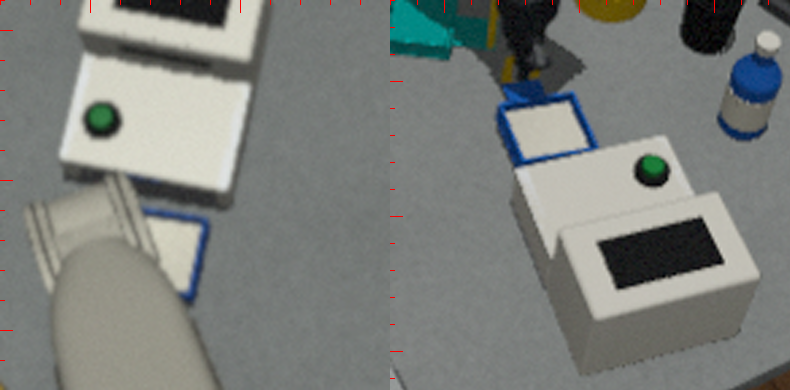

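The tray is in front of the mouth: its right nose corner is at top pixel (289.3,162.3) and its rear right corner at (284.3,189.3).

Run:
```python
from h import *
import pickle
c=pickle.load(open("top.pkl","rb")); P=[.64904,.18757,-.1716]; r=R.from_euler('z',-P[2]).as_matrix()
for u,v in((289.3,162.3),(284.3,189.3)): print((r@(pt(c,u-.4,v-.4,.042)-[P[0],P[1],0])).round(4))
print((r@np.array([.4832-P[0],.1926-P[1],0])).round(4), r.round(3))
```

```text
[-0.0238 -0.0741  0.042 ]
[-0.1153 -0.0761  0.042 ]
[-0.1643 -0.0234  0.    ] [[ 0.985 -0.171  0.   ]
 [ 0.171  0.985  0.   ]
 [ 0.     0.     1.   ]]
```

move_arm:
  moves:
    - [[0.01,0,0,0,0],[0.0175,-0.0015,0,0,0],[0.025,-0.003,0,0,0],[0.03,-0.004,0,0,0],[0.03,-0.004,0,0,0]]

```text
clock: 6.45
eef_pos: [0.5151, 0.1892, 0.0294]
tool_rot: [0.765, 0.644, 0.0, 0.0]
ft_force: [-0.4, -0.5, -3.0]
grip_width: 0.0092
grasp_force: 65.8
```

move_arm:
  moves:
    - [[0.006,-0.001,0,0,0],[0.012,-0.002,0,0,0],[0.018,-0.003,0,0,0],[0.019,-0.0033,0,0,0],[0.019,-0.0033,0,0,0]]

```text
clock: 7.08
eef_pos: [0.5335, 0.1859, 0.0292]
tool_rot: [0.765, 0.644, -0.0, -0.0]
ft_force: [-0.4, -0.7, -2.5]
grip_width: 0.0094
grasp_force: 65.7
```

move_arm:
  moves:
    - [[0.0001,0.001,0,0,0],[0.0003,0.002,0,0,0],[0.0005,0.003,0,0,0],[0.0007,0.004,0,0,0],[0.0007,0.004,0,0,0]]

```text
clock: 7.7
eef_pos: [0.5343, 0.1901, 0.0293]
tool_rot: [0.765, 0.644, 0.0, 0.0]
ft_force: [-1.0, -0.1, -3.2]
grip_width: 0.0093
grasp_force: 65.7
```

move_arm:
  moves:
    - [[0.0001,0.001,0,0,0],[0.0003,0.002,0,0,0],[0.0005,0.003,0,0,0],[0.0007,0.004,0,0,0],[0.0007,0.004,0,0,0]]

```text
clock: 8.32
eef_pos: [0.535, 0.1941, 0.0294]
tool_rot: [0.765, 0.644, 0.0, 0.0]
ft_force: [0.1, 0.6, -2.8]
grip_width: 0.0093
grasp_force: 65.7
```

move_arm:
  moves:
    - [[0.0001,0.001,0,0,0],[0.0003,0.002,0,0,0],[0.0005,0.003,0,0,0],[0.0007,0.004,0,0,0],[0.0007,0.004,0,0,0]]

```text
clock: 8.95
eef_pos: [0.5357, 0.1981, 0.0293]
tool_rot: [0.765, 0.644, 0.0, 0.0]
ft_force: [-0.5, -0.3, -2.8]
grip_width: 0.009
grasp_force: 65.7
```

move_arm:
  moves:
    - [[0.0001,0.001,0,0,0],[0.0003,0.002,0,0,0],[0.0005,0.003,0,0,0],[0.0007,0.004,0,0,0],[0.0007,0.004,0,0,0]]

```text
clock: 9.57
eef_pos: [0.5364, 0.2021, 0.0293]
tool_rot: [0.765, 0.644, 0.0, 0.0]
ft_force: [-0.4, 0.0, -2.7]
grip_width: 0.0094
grasp_force: 65.7
```

move_arm:
  moves:
    - [[0.0001,0.001,0,0,0],[0.0003,0.002,0,0,0],[0.0005,0.003,0,0,0],[0.0007,0.004,0,0,0],[0.0007,0.004,0,0,0]]

```text
clock: 10.2
eef_pos: [0.537, 0.2061, 0.0293]
tool_rot: [0.765, 0.644, 0.0, 0.0]
ft_force: [-0.2, -0.0, -1.7]
grip_width: 0.009
grasp_force: 65.7
```

move_arm:
  moves:
    - [[0.0001,0.001,0,0,0],[0.0003,0.002,0,0,0],[0.0005,0.003,0,0,0],[0.0007,0.004,0,0,0],[0.0007,0.004,0,0,0]]

```text
clock: 10.82
eef_pos: [0.5378, 0.2101, 0.0293]
tool_rot: [0.765, 0.644, 0.0, 0.0]
ft_force: [-0.6, 0.2, -2.5]
grip_width: 0.0091
grasp_force: 65.7
```

move_arm:
  moves:
    - [[0.0001,0.001,0,0,0],[0.0003,0.002,0,0,0],[0.0005,0.003,0,0,0],[0.0007,0.004,0,0,0],[0.0007,0.004,0,0,0]]

```text
clock: 11.45
eef_pos: [0.5385, 0.2141, 0.0293]
tool_rot: [0.765, 0.644, 0.0, 0.0]
ft_force: [-0.9, -0.1, -3.6]
grip_width: 0.0094
grasp_force: 65.7
```

move_arm:
  moves:
    - [[0.0001,0.001,0,0,0],[0.0003,0.002,0,0,0],[0.0005,0.003,0,0,0],[0.0007,0.004,0,0,0],[0.0007,0.004,0,0,0]]

```text
clock: 12.08
eef_pos: [0.5392, 0.2181, 0.0293]
tool_rot: [0.765, 0.644, 0.0, 0.0]
ft_force: [-0.5, 1.0, -3.5]
grip_width: 0.0091
grasp_force: 65.7
```

move_arm:
  moves:
    - [[0.0001,0.001,0,0,0],[0.0003,0.002,0,0,0],[0.0005,0.003,0,0,0],[0.0007,0.004,0,0,0],[0.0007,0.004,0,0,0]]

```text
clock: 12.7
eef_pos: [0.5397, 0.2218, 0.0292]
tool_rot: [0.765, 0.644, -0.0, 0.0]
ft_force: [1.0, -1.5, -2.5]
grip_width: 0.0091
grasp_force: 65.8
```

```bash
cat > st.py <<'E'
from h import *
o=monitor.get_obs(); r=R.from_quat(o["tool_rot"]).as_matrix(); q=R.from_euler('z',.1716).as_matrix()
p=q@(o["eef_pos"]-[.64904,.18757,0])
print(o["clock"],"lip in printer",p.round(4),"yaw rel",np.degrees(np.arctan2(r[1,1],r[0,1])+.1716),"F printer",(q@o["ft_force"]).round(2),"T",o["ft_torque"].round(3))
E
python3 st.py
```

```text
12.7 lip in printer [-0.1136  0.015   0.0292] yaw rel -0.008805294349315795 F printer [ 1.26 -1.27 -2.54] T [-0.087  0.244 -0.121]
```

move_arm:
  moves:
    - [[0.0001,0.0005,0,0,0],[0.0002,0.001,0,0,0],[0.0002,0.001,0,0,0]]

```text
clock: 13.08
eef_pos: [0.5396, 0.2224, 0.0292]
tool_rot: [0.765, 0.644, -0.001, 0.0]
ft_force: [-2.4, -3.4, -0.7]
grip_width: 0.0093
grasp_force: 65.9
```

```bash
python3 st.py
```

```text
13.075 lip in printer [-0.1137  0.0156  0.0292] yaw rel -0.03420269172182729 F printer [-1.76 -3.79 -0.67] T [-0.517  0.388 -0.362]
```

Contact: Fy is about -4 N and the moment agrees with a touch at the nose, so the left wall is found (tray middle at about y +15 mm). I'll back off 1.2 mm and slide in.

move_arm:
  moves:
    - [[-0.0002,-0.0012,0,0,0],[0.002,-0.0016,0,0,0],[0.005,-0.0021,0,0,0],[0.008,-0.0026,0,0,0],[0.008,-0.0026,0,0,0]]

```text
clock: 13.7
eef_pos: [0.5487, 0.2204, 0.0293]
tool_rot: [0.765, 0.644, 0.0, 0.0]
ft_force: [0.3, -1.3, -3.3]
grip_width: 0.0096
grasp_force: 65.5
```

```bash
python3 st.py
```

```text
13.7 lip in printer [-0.1045  0.0152  0.0293] yaw rel -0.009331993565131537 F printer [ 0.47 -1.25 -3.27] T [-0.253  0.25  -0.18 ]
```

move_arm:
  moves:
    - [[-0.0002,-0.0013,0,0,0],[0.001,-0.0015,0,0,0],[0.002,-0.0016,0,0,0],[0.003,-0.0018,0,0,0],[0.003,-0.0018,0,0,0]]

```text
clock: 14.32
eef_pos: [0.5512, 0.2187, 0.0294]
tool_rot: [0.765, 0.644, 0.0, -0.0]
ft_force: [1.1, 0.1, -2.8]
grip_width: 0.0089
grasp_force: 65.6
```

```bash
python3 st.py
```

```text
14.325 lip in printer [-0.1017  0.0139  0.0294] yaw rel 0.006881188851950611 F printer [ 1.08  0.32 -2.81] T [0.045 0.178 0.047]
```

move_arm:
  moves:
    - [[0.001,-0.0002,0,0,0],[0.002,-0.0003,0,0,0],[0.003,-0.0005,0,0,0],[0.003,-0.0005,0,0,0]]

```text
clock: 14.82
eef_pos: [0.5542, 0.2181, 0.0293]
tool_rot: [0.765, 0.644, 0.0, 0.0]
ft_force: [-0.5, -0.2, -2.9]
grip_width: 0.009
grasp_force: 65.6
```

move_arm:
  moves:
    - [[0.001,-0.0002,0,0,0],[0.001,-0.0002,0,0,0]]

```text
clock: 15.08
eef_pos: [0.5551, 0.2179, 0.0293]
tool_rot: [0.765, 0.644, 0.0, 0.0]
ft_force: [0.5, -0.2, -2.7]
grip_width: 0.0093
grasp_force: 65.6
```

```bash
python3 st.py
```

```text
15.075 lip in printer [-0.0977  0.0139  0.0293] yaw rel 0.007862146744784568 F printer [ 0.57 -0.06 -2.69] T [0.082 0.254 0.083]
```

move_arm:
  moves:
    - [[0.001,-0.0002,0,0,0],[0.002,-0.0003,0,0,0],[0.003,-0.0005,0,0,0],[0.003,-0.0005,0,0,0]]

```text
clock: 15.58
eef_pos: [0.5582, 0.2174, 0.0293]
tool_rot: [0.765, 0.644, 0.0, 0.0]
ft_force: [-0.8, -0.8, -2.8]
grip_width: 0.0091
grasp_force: 65.6
```

```bash
python3 st.py
```

```text
15.575 lip in printer [-0.0946  0.0139  0.0293] yaw rel -0.0010433075125341191 F printer [-0.67 -0.98 -2.84] T [0.092 0.172 0.164]
```

move_arm:
  moves:
    - [[0.002,-0.0003,0,0,0],[0.004,-0.0007,0,0,0],[0.006,-0.001,0,0,0],[0.006,-0.001,0,0,0]]

```text
clock: 16.08
eef_pos: [0.5644, 0.2163, 0.0293]
tool_rot: [0.765, 0.644, 0.0, 0.0]
ft_force: [-0.2, 0.0, -2.9]
grip_width: 0.009
grasp_force: 65.6
```

```bash
python3 st.py
```

```text
16.075 lip in printer [-0.0883  0.0139  0.0293] yaw rel -0.004658919975630012 F printer [-0.19 -0.01 -2.86] T [0.064 0.16  0.074]
```

Free inside the guides (nose about 51 mm in). I'll go further while lowering toward the floor.

move_arm:
  moves:
    - [[0.003,-0.0005,0,0,0],[0.006,-0.001,0,0,0],[0.009,-0.0015,0,0,0],[0.012,-0.002,0,0,0],[0.012,-0.002,0,0,0]]

```text
clock: 16.7
eef_pos: [0.5764, 0.2143, 0.0293]
tool_rot: [0.765, 0.644, 0.0, 0.0]
ft_force: [0.0, 0.3, -3.7]
grip_width: 0.0091
grasp_force: 65.7
```

move_arm:
  moves:
    - [[0.002,-0.0003,-0.001,0,0],[0.004,-0.0007,-0.002,0,0],[0.006,-0.001,-0.003,0,0],[0.006,-0.001,-0.003,0,0]]

```text
clock: 17.2
eef_pos: [0.5824, 0.2136, 0.027]
tool_rot: [0.765, 0.644, 0.001, 0.0]
ft_force: [-2.5, -0.4, 3.0]
grip_width: 0.0097
grasp_force: 66.6
```

```bash
python3 st.py
```

```text
17.2 lip in printer [-0.0701  0.0143  0.027 ] yaw rel 0.007020164426202847 F printer [-2.44 -0.81  2.97] T [0.213 0.139 0.064]
```

Floor touched (Fz +3). I'll raise 0.7 mm and continue: 14 mm, then small steps to the stop.

move_arm:
  moves:
    - [[0.003,-0.0005,0.0007,0,0],[0.006,-0.001,0.0007,0,0],[0.01,-0.0017,0.0007,0,0],[0.013,-0.0022,0.0007,0,0],[0.013,-0.0022,0.0007,0,0]]

```text
clock: 17.82
eef_pos: [0.5958, 0.2111, 0.0271]
tool_rot: [0.765, 0.644, 0.0, 0.0]
ft_force: [-2.1, 0.7, 2.8]
grip_width: 0.0094
grasp_force: 66.5
```

```bash
python3 st.py
```

```text
17.825 lip in printer [-0.0565  0.0141  0.0271] yaw rel -0.015554497920860432 F printer [-2.18  0.37  2.8 ] T [ 0.169 -0.023  0.033]
```

move_arm:
  moves:
    - [[0.001,-0.0002,0,0,0],[0.002,-0.0003,0,0,0],[0.003,-0.0005,0,0,0],[0.003,-0.0005,0,0,0]]

```text
clock: 18.32
eef_pos: [0.5981, 0.2107, 0.027]
tool_rot: [0.765, 0.644, 0.0, 0.0]
ft_force: [-4.2, -1.1, 4.3]
grip_width: 0.0092
grasp_force: 66.8
```

```bash
python3 st.py
```

```text
18.325 lip in printer [-0.0542  0.0141  0.027 ] yaw rel 0.0037619304061107714 F printer [-3.9  -1.8   4.26] T [0.104 0.277 0.074]
```

move_arm:
  moves:
    - [[0.0005,-0.0001,0,0,0],[0.001,-0.0002,0,0,0],[0.0015,-0.0002,0,0,0],[0.0015,-0.0002,0,0,0]]

```text
clock: 18.82
eef_pos: [0.5996, 0.2104, 0.027]
tool_rot: [0.765, 0.644, -0.0, 0.0]
ft_force: [-4.8, -0.2, 3.6]
grip_width: 0.0091
grasp_force: 66.8
```

```bash
python3 st.py
```

```text
18.825 lip in printer [-0.0527  0.0141  0.027 ] yaw rel -0.0009502657344563297 F printer [-4.68 -1.01  3.58] T [0.126 0.355 0.034]
```

Still moving (friction only).

move_arm:
  moves:
    - [[0.0005,-0.0001,0,0,0],[0.001,-0.0002,0,0,0],[0.0015,-0.0002,0,0,0],[0.0015,-0.0002,0,0,0]]

```text
clock: 19.32
eef_pos: [0.6011, 0.2102, 0.027]
tool_rot: [0.765, 0.644, -0.0, 0.0]
ft_force: [-4.9, 0.9, 4.9]
grip_width: 0.0094
grasp_force: 66.9
```

```bash
python3 st.py
```

```text
19.325 lip in printer [-0.0511  0.0141  0.027 ] yaw rel -0.002021789122851458 F printer [-4.98  0.06  4.95] T [0.158 0.401 0.01 ]
```

move_arm:
  moves:
    - [[0.0005,-0.0001,0,0,0],[0.001,-0.0002,0,0,0],[0.0015,-0.0002,0,0,0],[0.0015,-0.0002,0,0,0]]

```text
clock: 19.82
eef_pos: [0.6014, 0.2102, 0.027]
tool_rot: [0.765, 0.644, -0.001, -0.001]
ft_force: [-7.9, 0.3, 6.1]
grip_width: 0.0088
grasp_force: 67.1
```

```bash
python3 st.py
```

```text
19.825 lip in printer [-0.0508  0.0142  0.027 ] yaw rel 0.01901858594563219 F printer [-7.8  -1.09  6.14] T [ 0.253  0.9   -0.01 ]
```

The stop is reached: it advanced only 0.3 mm of 1.5 and Fx rose to -8 N. Next I release, lift, and look.

move_arm:
  moves:
    - [[0,0,0,0,15],[0,0,0,0,30],[0,0,0,0,45],[0,0,0,0,45],[0,0,0,0,45]]

```text
clock: 20.45
eef_pos: [0.6027, 0.21, 0.0269]
tool_rot: [0.765, 0.644, 0.0, 0.0]
ft_force: [0.3, -0.1, -0.6]
grip_width: 0.0385
grasp_force: 0.0
```

move_arm:
  moves:
    - [[0,0,0.02,0,45],[0,0,0.05,0,45],[0,0,0.08,0,45],[0,0,0.11,0,45],[-0.05,0,0.13,0,45]]

```text
clock: 21.08
eef_pos: [0.5554, 0.2104, 0.1581]
tool_rot: [0.766, 0.643, 0.002, 0.001]
ft_force: [-0.4, 0.6, 0.1]
grip_width: 0.038
grasp_force: 0.0
```

move_arm:
  moves:
    - [[-0.05,-0.05,0,0,45],[-0.08,-0.1,0,0,45],[-0.1,-0.15,0,0,45],[-0.1,-0.2,0,0,45],[-0.1,-0.2,0,0,45]]

```text
clock: 21.7
eef_pos: [0.4523, 0.0073, 0.1575]
tool_rot: [0.767, 0.642, 0.0, 0.001]
ft_force: [-0.4, 0.8, 0.9]
grip_width: 0.0383
grasp_force: 0.0
```

```bash
python3 look.py m4; python3 st.py
```

```text
21.8 [0.45281316 0.00983879 0.15731691] -9.913299990245257 0.03835225230960349 [-0.12354702  0.56949745  0.5907842 ] [-0.01330566 -0.01634383 -0.03599608]
21.8 lip in printer [-0.163  -0.2086  0.1573] yaw rel -0.08134422580033013 F printer [-0.22  0.54  0.59] T [-0.013 -0.016 -0.036]
```

View pics/m4.png

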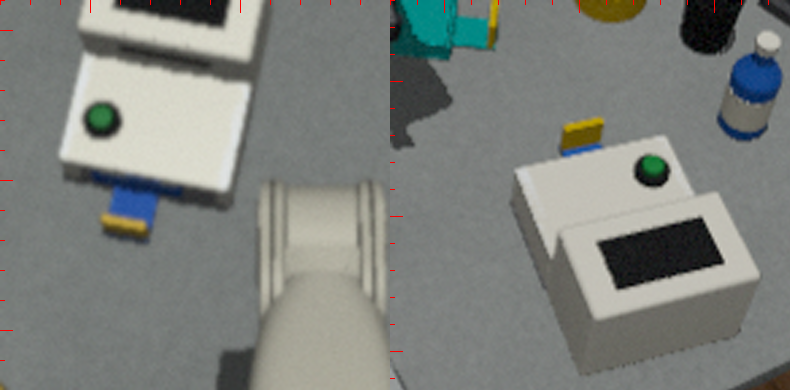

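The tray sits in the bay, with its lip centre at top pixel (261.7,164.3) and the button at (253.7,129).

Run:
```python
from h import *
import pickle
c=pickle.load(open("top.pkl","rb")); q=R.from_euler('z',.1716).as_matrix(); o=np.array([.64904,.18757,0])
for u,v in((254.3,162.6),(269.3,165.8)): print((q@(pt(c,u-.4,v-.4,.056)-o)).round(4))
b=pt(c,253.7,129,.081); print("button",b,np.hypot(b[0],b[1]),np.degrees(np.arctan2(b[1],b[0])),(q@(b-o)).round(4))
s=pickle.load(open("scene.pkl","rb")); print(pt(s,330+(653-390)/2.7,170+162/2.7,.081), pt(s,427,231,.081))
```

```text
[-0.0499  0.0353  0.056 ]
[-0.0511 -0.0144  0.056 ]
button [0.70976907 0.23281572 0.081     ] 0.7469774423277147 18.16032607245567 [0.0521 0.055  0.081 ]
[0.69858825 0.24379707 0.081     ] [0.7012683 0.240597  0.081    ]
```

Lip at x about -0.050 confirms the tray is home. Next is the button: the hand is turned radially and opened 80%, so the outer finger comes over it (TCP about 41 mm short).

move_arm:
  moves:
    - [[0.04,0.042,0,7,80],[0.08,0.084,0,14,80],[0.12,0.127,0,21,80],[0.16,0.17,0,28,80],[0.195,0.192,0,28,80]]

```text
clock: 22.42
eef_pos: [0.6481, 0.2072, 0.1562]
tool_rot: [0.584, 0.812, 0.0, -0.0]
ft_force: [0.1, -0.6, -0.4]
grip_width: 0.0684
grasp_force: 0.0
```

move_arm:
  moves:
    - [[0.01,0.01,-0.01,0,80],[0.02,0.02,-0.03,0,80],[0.02,0.02,-0.05,0,80],[0.02,0.02,-0.05,0,80]]

```text
clock: 22.92
eef_pos: [0.6648, 0.2221, 0.1038]
tool_rot: [0.586, 0.81, -0.003, -0.002]
ft_force: [0.1, 0.8, -0.7]
grip_width: 0.0681
grasp_force: 0.0
```

```bash
python3 look.py m5; python3 st.py
python3 - <<'E'
import cv2,numpy as np
a=cv2.imread("pics/m5_top.png")[90:170,225:315];b=cv2.imread("pics/m5_scene.png")[170:270,365:485]
f=lambda i,s:cv2.resize(i,None,fx=s,fy=s,interpolation=cv2.INTER_CUBIC)
a=f(a,4);b=f(b,3.5);h=max(a.shape[0],b.shape[0])
p=lambda i:cv2.copyMakeBorder(i,0,h-i.shape[0],0,0,cv2.BORDER_CONSTANT)
cv2.imwrite("pics/m5c.png",np.hstack([p(a),p(b)]))
E
```

```text
23.025 [0.6667859  0.22224397 0.10698791] 18.19573641660565 0.06827082416391239 [-0.0483411   0.02746705 -0.12884992] [0.00574117 0.00597885 0.00107997]
23.025 lip in printer [0.0116 0.0372 0.107 ] yaw rel 28.027692181050575 F printer [-0.05  0.02 -0.13] T [0.006 0.006 0.001]
```

View pics/m5c.png

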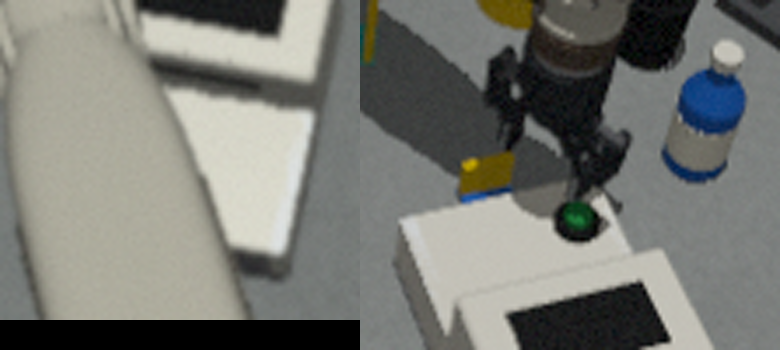

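Run:
```python
from h import *
import pickle
s=pickle.load(open("scene.pkl","rb"))
f=lambda p:((np.array(px(s,p))-[365,170])*3.5+[360,0]).round()
for d in(.034,.041,.0485):
  for z in(.107,.112,.117): print(d,z,f([.6668+d*.95,.2222+d*.312,z]))
print("button",f([.7077,.2332,.08]),f([.7098,.2328,.08]))
```

```text
0.034 0.107 [573. 198.]
0.034 0.112 [574. 194.]
0.034 0.117 [574. 191.]
0.041 0.107 [579. 202.]
0.041 0.112 [580. 199.]
0.041 0.117 [581. 196.]
0.0485 0.107 [586. 207.]
0.0485 0.112 [586. 204.]
0.0485 0.117 [587. 201.]
button [574. 222.] [575. 224.]
```

The fingertip at crop (576,198) is right above the button at (577,218), so I go straight down.

move_arm:
  moves:
    - [[0.002,0,-0.008,0,80],[0.002,0,-0.016,0,80],[0.002,0,-0.022,0,80],[0.002,0,-0.026,0,80],[0.002,0,-0.026,0,80]]

```text
clock: 23.65
eef_pos: [0.6696, 0.2219, 0.0815]
tool_rot: [0.587, 0.81, 0.0, 0.0]
ft_force: [-1.6, -1.4, 4.4]
grip_width: 0.0682
grasp_force: 2.2
```

move_arm:
  moves:
    - [[0,0,-0.001,0,80],[0,0,-0.002,0,80],[0,0,-0.003,0,80],[0,0,-0.004,0,80],[0,0,-0.004,0,80]]

```text
clock: 24.28
eef_pos: [0.6698, 0.222, 0.0805]
tool_rot: [0.587, 0.81, 0.001, 0.001]
ft_force: [-6.8, -3.1, 14.4]
grip_width: 0.0681
grasp_force: 7.4
```

```bash
python3 - <<'E'
from h import *
shot("scene","pics/p1.png"); f=lambda n:cv2.resize(cv2.imread(n)[195:245,400:455],None,fx=7,fy=7,interpolation=cv2.INTER_CUBIC)
cv2.imwrite("pics/p1c.png",np.hstack([f("pics/m4_scene.png"),f("pics/p1.png")]))
E
python3 st.py
```

```text
24.325 lip in printer [0.0146 0.0374 0.0805] yaw rel 27.995482639398407 F printer [-6.41 -4.97 14.98] T [-0.499  1.003 -0.06 ]
```

View pics/p1c.png

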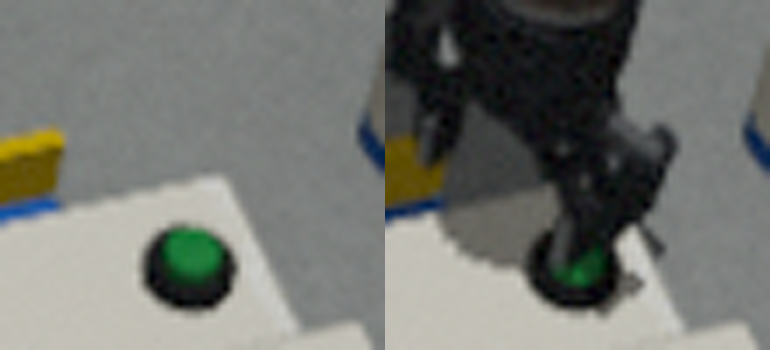

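The finger sits on the near-left edge of the button (tip about (562,262), green centre (578,258)), perhaps on the black ring. I'll lift, shift outward by about 7 mm and press again.

move_arm:
  moves:
    - [[0,0,0.008,0,80],[0,0,0.015,0,80],[0.007,0.004,0.015,0,80],[0.007,0.004,0.01,0,80],[0.007,0.004,0.007,0,80]]

```text
clock: 24.95
eef_pos: [0.677, 0.2265, 0.0833]
tool_rot: [0.586, 0.81, 0.0, 0.0]
ft_force: [0.2, 0.2, 3.8]
grip_width: 0.0682
grasp_force: 1.7
```

move_arm:
  moves:
    - [[0,0,0,0,80],[0,0,-0.001,0,80],[0,0,-0.002,0,80],[0,0,-0.002,0,80]]

```text
clock: 25.45
eef_pos: [0.677, 0.2265, 0.0826]
tool_rot: [0.586, 0.81, 0.001, 0.0]
ft_force: [2.4, 1.5, 3.7]
grip_width: 0.068
grasp_force: 1.9
```

move_arm:
  moves:
    - [[0,0,-0.001,0,80],[0,0,-0.002,0,80],[0,0,-0.002,0,80]]

```text
clock: 25.82
eef_pos: [0.677, 0.2265, 0.0808]
tool_rot: [0.586, 0.81, 0.001, 0.0]
ft_force: [0.9, 3.5, 6.2]
grip_width: 0.0685
grasp_force: 3.0
```

move_arm:
  moves:
    - [[0,0,-0.001,0,80],[0,0,-0.002,0,80],[0,0,-0.002,0,80]]

```text
clock: 26.2
eef_pos: [0.6771, 0.2265, 0.0806]
tool_rot: [0.586, 0.81, 0.001, 0.001]
ft_force: [-2.3, 1.4, 11.7]
grip_width: 0.0685
grasp_force: 5.9
```

move_arm:
  moves:
    - [[0,0,0.004,0,80],[0,0,0.004,0,80]]

```text
clock: 26.45
eef_pos: [0.6767, 0.2261, 0.0824]
tool_rot: [0.587, 0.81, 0.0, 0.0]
ft_force: [2.1, 2.5, 4.0]
grip_width: 0.0683
grasp_force: 2.0
```

move_arm:
  moves:
    - [[0,0,0.002,0,80],[0,0,0.002,0,80]]

```text
clock: 26.7
eef_pos: [0.6763, 0.2259, 0.0836]
tool_rot: [0.587, 0.81, -0.0, -0.0]
ft_force: [1.8, 1.5, 3.5]
grip_width: 0.0682
grasp_force: 1.6
```

move_arm:
  moves:
    - [[0,0,0.001,0,80],[0,0,0.001,0,80]]

```text
clock: 26.95
eef_pos: [0.6762, 0.2257, 0.0846]
tool_rot: [0.587, 0.81, -0.001, -0.0]
ft_force: [1.4, -0.1, 3.2]
grip_width: 0.0683
grasp_force: 1.3
```

move_arm:
  moves:
    - [[0,0,0.002,0,80],[0,0,0.002,0,80]]

```text
clock: 27.2
eef_pos: [0.676, 0.2256, 0.0866]
tool_rot: [0.587, 0.81, -0.001, -0.0]
ft_force: [0.3, 0.2, 1.0]
grip_width: 0.0684
grasp_force: 0.8
```

move_arm:
  moves:
    - [[0,0,0.002,0,80],[0,0,0.002,0,80]]

```text
clock: 27.45
eef_pos: [0.6759, 0.2258, 0.0884]
tool_rot: [0.587, 0.81, -0.001, -0.0]
ft_force: [0.3, -0.6, -0.3]
grip_width: 0.0687
grasp_force: 0.0
```

The spring profile (contact at about 0.087, hard bottom at 0.0806) shows a full 6 mm press. I'll retract clear and check.

move_arm:
  moves:
    - [[0,0,0.03,0,80],[0,0,0.07,0,80],[-0.04,-0.03,0.09,0,80],[-0.09,-0.08,0.09,0,80],[-0.14,-0.12,0.09,0,80]]

```text
clock: 28.08
eef_pos: [0.5425, 0.111, 0.1789]
tool_rot: [0.587, 0.81, -0.0, 0.0]
ft_force: [0.4, -0.1, 0.7]
grip_width: 0.0685
grasp_force: 0.0
```

move_arm:
  moves:
    - [[-0.03,-0.05,0,0,80],[-0.06,-0.1,0,0,80],[-0.06,-0.1,0,0,80],[-0.06,-0.1,0,0,80]]

```text
clock: 28.58
eef_pos: [0.4843, 0.0123, 0.1792]
tool_rot: [0.587, 0.81, 0.0, 0.0]
ft_force: [1.0, 0.2, -0.7]
grip_width: 0.0686
grasp_force: 0.0
```

Run:
```python
from h import *
import pickle
c=shot("top","pics/e.png"); q=R.from_euler('z',.1716).as_matrix(); o=np.array([.64904,.18757,0])
def cen(f):
    a=cv2.cvtColor(cv2.imread(f)[150:172,245:280],cv2.COLOR_BGR2HSV); m=cv2.inRange(a,(15,100,80),(35,255,255)); v,u=np.nonzero(m); return u.mean()+245,v.mean()+150,len(u)
for f in("pics/m4_top.png","pics/e.png"):
    u,v,n=cen(f); print(u,v,n,(q@(pt(c,u,v,.054)-o)).round(4))
for f in("pics/m4_top.png","pics/e.png"):
    a=cv2.cvtColor(cv2.imread(f)[115:145,240:268],cv2.COLOR_BGR2HSV); m=cv2.inRange(a,(50,80,40),(90,255,255)); v,u=np.nonzero(m); print("green",u.mean()+240,v.mean()+115,len(u))
d=cv2.absdiff(cv2.imread("pics/top0.png"),cv2.imread("pics/e.png")).max(2)
for n,(x,y,w) in dict(tape=(206,227,20),cup=(182,188,16),carton=(460,138,24),red=(460,220,22),spray=(198,146,16)).items(): print(n,(d[y-w:y+w,x-w:x+w]>50).sum())
print(monitor.get_obs()["ft_force"],monitor.get_obs()["eef_pos"])
```

```text
260.98214285714283 164.42857142857142 56 [-0.0523  0.0116  0.054 ]
260.63157894736844 164.2982456140351 57 [-0.0521  0.0128  0.054 ]
green 253.1451612903226 128.8548387096774 62
green 253.1904761904762 128.76190476190476 63
tape 0
cup 0
carton 0
red 0
spray 0
[0.93396476 0.22747133 0.50628873] [0.48470947 0.01274059 0.17914763]
```

The tray and the bystanders haven't moved, and the button is back up. Handing in.

```bash
python3 -c "
from workcell import job
print(job.job_done())"
```

```text
the job is handed in; nothing more can be done
None
```

The blue tray is home against the stop and released, the feed button was pressed its full 6 mm and is up again, and the listed bystanders did not move; on the way the held tray briefly pressed the teal look-alike's lip with about 35 N, and the job is handed in with no verdict returned.

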